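Fit the iron core into the demonstration coil

TASK

Pick the long slim round iron rod out of the white crate of cores and slide it through the bore of the copper coil on the black stand, so that it lies in the coil, let go, sticking out about equally at both ends. Leave the other three pieces in the crate, and do not shift the other things on the bench.

Things in the scene. Friction and masses are not known exactly. Their poses are not given: they have to be found in the camera images.
- core: the target: plain dark round iron rod, 16 mm diameter, 180 mm long, 0.2 kg. Origin at its middle, on its axis; x runs along the rod (either end may lead). It lies on the crate floor, roughly along the crate's y
- coil: copper-wound coil on a fixed black stand. Origin under the middle of the stand, on the bench; y is the direction of the bore. Stand foot 120 mm (x) by 90 mm (y), 16 mm high, with two small terminals 34 mm high at x = +-47 mm; the coil above it is 60 mm long (y from -30 to +30 mm), with round black end flanges 68 mm in diameter (top at 109 mm). Open bore right through it
- bore (a point): centre of the coil's bore, 75 mm above the bench; y along the bore. The bore is round, 24 mm in diameter, 60 mm long, open at both ends (mouths at y = +-30 mm)
- crate: fixed white open crate, 290 mm (x) by 250 mm (y) outside, 50 mm high, walls and floor 5 mm thick. Origin under its centre; four dark iron pieces lie side by side in it in any order, about 62 mm apart along its x, each roughly along its y
- short_core: bystander in the crate: dark round rod 16 mm in diameter but only 90 mm long; origin at its middle, x along it
- thick_core: bystander in the crate: dark round rod 180 mm long but 30 mm in diameter, too thick for the bore; origin at its middle, x along it
- square_bar: bystander in the crate: dark square bar 20 by 20 mm, 180 mm long; origin at its middle, x along it
- screwdriver: bystander: screwdriver, 170 mm long, lying on the bench between crate and coil, along x, under 40 mm high
- weight: bystander: brass weight, 44 mm in diameter, 70 mm high, upright; origin under its centre
- spare_coil: bystander: loose copper coil without a stand, standing on its end, 68 mm in diameter, 60 mm high; origin under its centre
- meter: bystander: flat grey hand-held meter, 85 by 180 mm, 46 mm high, lying on the bench; origin under its centre
There are look-alikes about, which are no part of the job. Leave any pink or red look-alike of the core alone.

How it is judged:
By the outcome, as a careful person would: the job done as asked, in the order asked, and still so for the second after the job is handed in, with the robot touching nothing.
It also fails if it takes over 45 s, if anything falls off the work surface, if the arm or the gripper's body presses on something with over 40 N, if the wrist force passes 120 N, or if a joint passes its speed limit or range.

ROBOT

A 6-joint arm with a two-finger parallel gripper is mounted at the origin on the work surface. World frame = base frame: x ahead of the robot, y to its left, z up, the work surface at z = 0. Lengths are in m, angles in rad, forces in N, time in s.
With the tool pointing down it reaches from about 0.325 to 0.775 m from the base axis. Payload 9.3 kg.
Tool frame: the origin (TCP) lies midway between the tips of the shut fingers; the grasp point (between the pads) lies 19 mm behind it (r.pinch_z is the distance from the TCP to the grasp point, in m); z points along the fingers, y is the line along which they close (so a half turn about z gives the same grasp; the last joint's range is limited). The gripper opens to 85 mm and grips with 20 to 120 N. Pads are 22 mm wide; open, the fingers measure 114 mm over their backs; the gripper's body (76 mm by 85 mm) begins 54 mm behind the grasp point. The pads swing forward as they close: fully open they stand 13 mm farther back than shut.
Start: joints at [-1.392, 0.259, 0.021, 1.334, 0, 1.418], TCP at [0.179, -0.52, 0.206] pointing down, gripper open.
Joint ranges: [-3.04, 3.04], [-0.91, 1.82], [-1.04, 1.36], [-1.92, 1.95], [-1.52, 1.45], [-3.14, 3.14]. Speed limits (rad/s): [2.22, 2.22, 2.79, 3.14, 3.14, 3.14].

INTERFACE

Orientations are given as a rotation vector (axis times angle).
In Python, from cell import r, viewer, workorder gives the robot as it stands.
- The arm moves only by the shell command python3 -m inch 'ROWS' [FORCE]. ROWS is JSON, a list of rows, each an object of numbers: "ax", "ay", "az": the turn, a rotation vector about the tool's x, y, z in degrees; "tx", "ty", "tz": the shift along the tool's x, y, z in mm; "grip": the finger opening in mm, from 0 to 85.4. A call has exactly 10 rows; each row is the pose to reach, as a shift and turn from the pose commanded when the call began, along the tool's axes at that moment; what a row does not reach only later rows make up. A row lasts 1/12 s, in which the tool goes at most 41.7 mm and 7.16 degrees, less where a joint would pass 70% of its speed; a pose out of reach is approached as far as the arm can. A call with a gripper value outside its range is refused whole. The fingers move at their own pace and stop on an object; FORCE is the grip in N (left out, the last holds). Time passes only in rows, so rows that repeat a pose let the fingers close, or fill a call up. It gives the time, the measured TCP pose, the force, the opening and the grip force at its end, in the units of the state.
- r.get_obs(): the state, without advancing time (a new reading comes with each control period).
- viewer.snapshot(name): name is "scene" or "top"; returns a dict with "pixels" (480x640x3 uint8, red, green, blue), "camera_matrix" (3x3 intrinsics, pixels), "T" (4x4, takes a point from camera to world coordinates). Camera axes: x right, y up, looking along -z (the intrinsics and any distortion apply to the point x, -y, -z); pixel columns grow to the right and rows downward; lengths in m; the calibration is good to about 2 mm. A picture is of the moment at which its call begins. There is no depth.
- workorder.job_done(): hands the job in; it is judged then, once.
The state is a dict: "time_s": time; "joints": joint angles; "qd": joint speeds; "joint_torque": joint torques, N m; "position": TCP position; "tool_rot": TCP orientation; "contact_force": force on the tool from outside, world axes, zero at the start; "torque": the same for the moment, N m; "opening": finger opening in m; "gripper_force": force on a finger pad.
Only numpy, scipy, OpenCV 4.12 (cv2) and the standard library are available. Lean on these libraries where they do the work, as an engineer would, in place of code of your own. Each camera call takes 0.05 s, during which the arm holds its last target. There are 200 camera calls.

## Working session

There is one attempt and no reset: what is moved stays moved. The work goes in short steps, Python scripts to look and compute and a shell command to move; the robot and the scene stay as the last step left them, time stands still between calls to the robot, and variables do not carry over. Pictures are saved under pics/ and viewed, at most 10 in all, crops included, and the job is handed in when it is done.

```bash
mkdir -p pics; ls
python3 - <<'E'
from cell import r,viewer
import cv2,numpy as np
for n in("scene","top"):
    s=viewer.snapshot(n); cv2.imwrite(f"pics/{n}0.png",s["pixels"][:,:,::-1]); print(n,s["camera_matrix"].tolist(),np.round(s["T"],4).tolist(),[k for k in s])
o=r.get_obs(); print(o, r.pinch_z)
E
```

```text
pics
scene [[491.3465881035382, 0.0, 326.6889875205271], [0.0, 491.3465881035382, 241.3890964949791], [0.0, 0.0, 1.0]] [[0.7432, -0.5202, 0.4207, 0.9519], [0.669, 0.5667, -0.481, -0.3796], [0.0118, 0.6389, 0.7692, 0.8658], [0.0, 0.0, 0.0, 1.0]] ['pixels', 'camera_matrix', 'T']
top [[579.7991304631511, 0.0, 333.0107286158914], [0.0, 579.7991304631511, 249.954913188724], [0.0, 0.0, 1.0]] [[-0.0024, 0.9846, -0.1747, 0.3489], [-0.9996, -0.0074, -0.0283, 0.0901], [-0.0292, 0.1746, 0.9842, 1.0911], [0.0, 0.0, 0.0, 1.0]] ['pixels', 'camera_matrix', 'T']
{'time_s': 0.1, 'joints': array([-1.39161731e+00,  2.59149914e-01,  2.08595914e-02,  1.33369109e+00,
       -3.34366574e-05,  1.41819462e+00]), 'qd': array([ 0.00069879, -0.00120569,  0.00260342, -0.00188217, -0.00072108,
        0.0024576 ]), 'joint_torque': array([ 4.51107830e-03, -5.56695127e+01,  3.45069015e+01,  1.16517080e-02,
       -2.09154009e-04,  3.78623213e-06]), 'position': array([ 0.17908621, -0.51974443,  0.20582765]), 'tool_rot': array([-3.09729571e+00, -5.18577293e-01,  7.72249973e-05]), 'contact_force': array([ 0.80999272,  0.88844076, -0.1430221 ]), 'torque': array([ 0.05412436,  0.03283261, -0.01159035]), 'gripper_force': 0.0, 'opening': 0.08537511044156111} 0.0187
```

View pics/scene0.png

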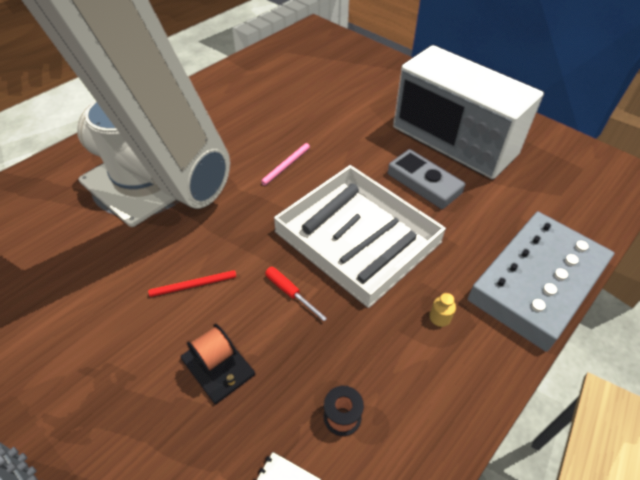

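View pics/top0.png

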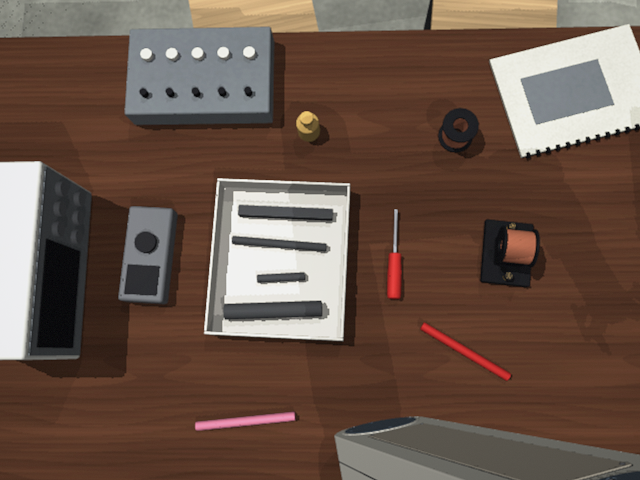

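In the top view, the things that could pass for the core are:
- bar at (286,213), likely the square one
- slim long rod at (280,243)
- short rod at (282,277)
- thick rod at (273,310)
- pink rod at (245,421)
- red rod at (466,350)

I choose (280,243) and will check it in a close crop, along with the coil.

Run:
```python
import cv2,numpy as np
t=cv2.imread("pics/top0.png"); s=cv2.imread("pics/scene0.png")
f=lambda i,x,y,w,h,k:cv2.resize(i[y:y+h,x:x+w],None,fx=k,fy=k,interpolation=cv2.INTER_CUBIC)
a=f(t,200,170,160,120,5); cv2.imwrite("pics/c1.png",a)
b=np.hstack([f(t,470,205,80,100,5),f(s,175,315,80,100,5)]); cv2.imwrite("pics/c2.png",b)
```

```text
(no output)
```

View pics/c1.png

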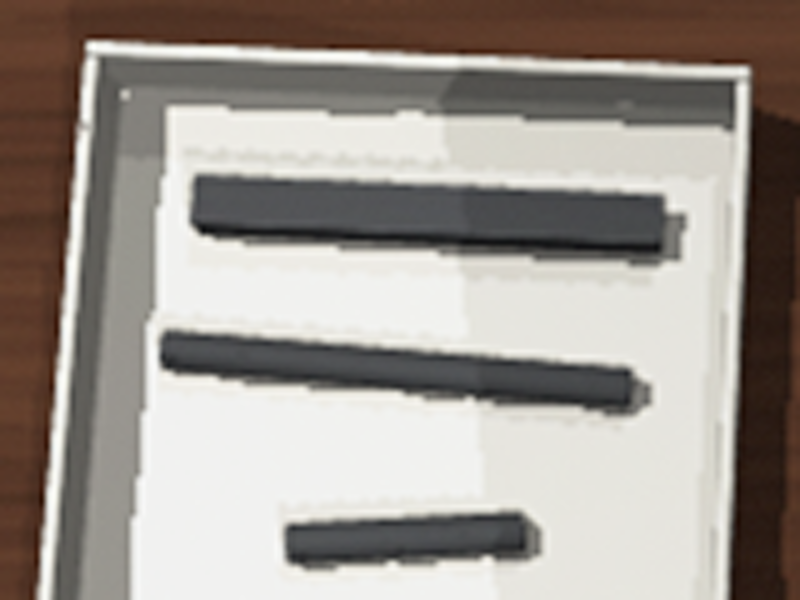

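View pics/c2.png

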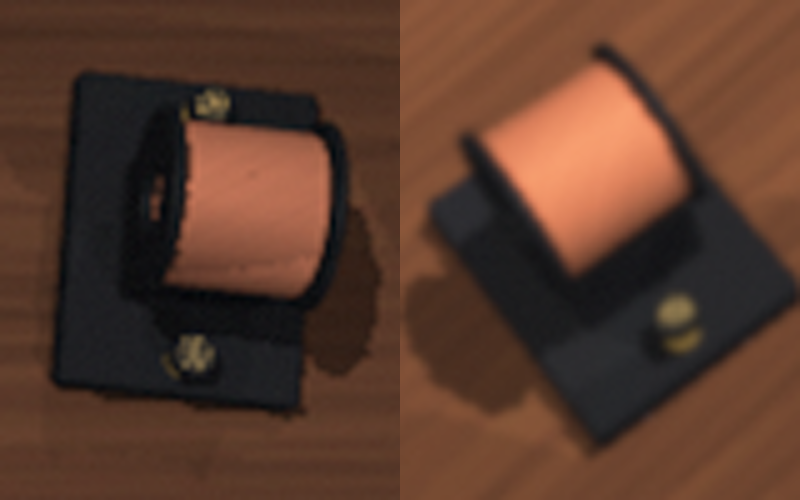

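The crop confirms it. (280,243) is round, slim and long, with ends at about (232.4,240) and (326.4,247.4). The neighbour above is square and the one below is short. Next I fit the rod and the coil.

```bash
cat > h.py <<'E'
import cv2,numpy as np,glob
from cell import viewer
def cam(n):
    s=viewer.snapshot(n); return s["pixels"][:,:,::-1].copy(),s["camera_matrix"],s["T"]
def proj(p,K,T):
    c=(np.atleast_2d(p)-T[:3,3])@T[:3,:3]; c=c*[1,-1,-1]; q=c@K.T; return q[:,:2]/q[:,2:]
def ray(px,z,K,T):
    d=np.linalg.inv(K)@[px[0],px[1],1]; d=T[:3,:3]@(d*[1,-1,-1]); o=T[:3,3]; return o+d*(z-o[2])/d[2]
E
python3 - <<'E'
from h import *
from scipy.optimize import least_squares
it,K,T=cam("top"); is_,K2,T2=cam("scene")
a,b=ray((232.4,240),.013,K,T),ray((326.4,247.4),.013,K,T)
d=b-a; print("core",a,b,(a+b)/2,np.linalg.norm(d),"angle from -y deg",np.degrees(np.arctan2(d[0],-d[1])))
P=lambda u,v:(470+u/5,205+v/5)
obs=[(0,[.06,.045,.016],P(78,72)),(0,[.06,-.045,.016],P(318,95)),(0,[-.06,.045,.016],P(58,383)),(0,[-.06,-.045,.016],P(300,405)),
(0,[.047,0,.034],P(212,103)),(0,[-.047,0,.034],P(197,350)),
(1,[.047,0,.034],(230.2,376.5)),(1,[.06,-.045,.016],(214.6,404))]
W=lambda q,p:np.array([q[0]+np.cos(q[2])*p[0]-np.sin(q[2])*p[1],q[1]+np.sin(q[2])*p[0]+np.cos(q[2])*p[1],p[2]])
C=[(K,T),(K2,T2)]
f=lambda q:np.concatenate([proj(W(q,p),*C[c])[0]-px for c,p,px in obs])
s=least_squares(f,[.53,-.25,0],loss="soft_l1"); q=s.x; print("coil",q[:2],np.degrees(q[2])); print(np.round(f(q).reshape(-1,2),1).tolist())
np.save("coil.npy",q)
out=[]
for c,im,(x,y) in((0,it,(470,205)),(1,is_,(175,315))):
    k=6; o=cv2.resize(im[y:y+90,x:x+66],None,fx=k,fy=k)
    t=np.linspace(0,2*np.pi,50)
    L=[[W(q,[sx,sy,.016]) for sx,sy in((.06,.045),(-.06,.045),(-.06,-.045),(.06,-.045),(.06,.045))]]
    L+=[[W(q,[.034*np.cos(u),yy,.075+.034*np.sin(u)]) for u in t] for yy in(.03,-.03)]
    for l in L: cv2.polylines(o,[np.int32((proj(np.array(l),*C[c])-[x,y]+.5)*k)],False,(0,255,0),1)
    out.append(o)
cv2.imwrite("pics/c3.png",np.hstack(out))
w=ray((395,250),.02,K,T);print("screwdriver",w, ray((397,210),.01,K,T))
E
```

```text
core [0.56101744 0.31276892 0.013     ] [0.54531558 0.13358643 0.013     ] [0.55316651 0.22317767 0.013     ] 0.1798691619511891 angle from -y deg -5.00806528799793
coil [ 0.5333557  -0.20539586] -6.139674178406253
[[-0.1, -0.9], [0.1, -0.9], [0.0, -0.2], [0.7, 0.3], [-0.6, -0.1], [-0.3, 0.7], [-0.4, 0.5], [-0.3, -1.4]]
screwdriver [0.53811047 0.00485853 0.02      ] [ 0.61749365 -0.00137965  0.01      ]
```

View pics/c3.png

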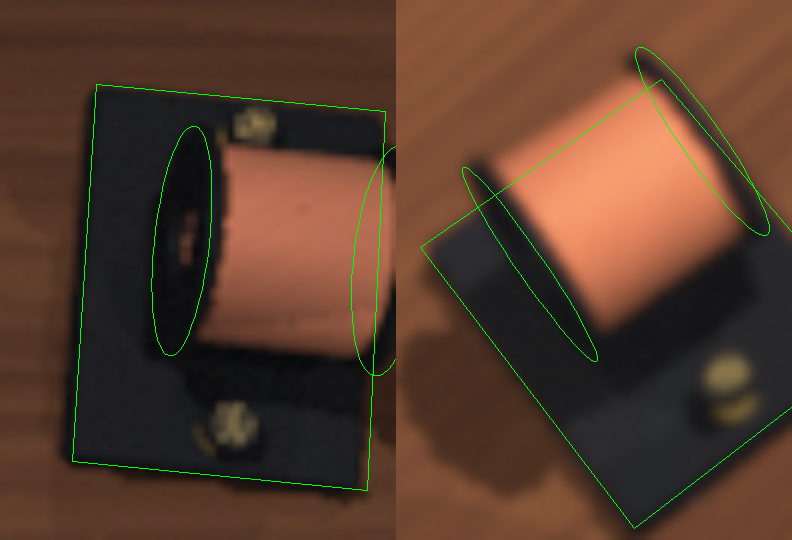

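The overlay fits: the foot outline in the top view matches to about 1 px, and the coil yaw is −6.1°. The rod runs at heading 85°. I'll grip it 60 mm toward +y from its middle with the fingers partly open, and insert from the coil's +y side.

```bash
cat > go.py <<'E'
import sys,numpy as np
from cell import r
from scipy.spatial.transform import Rotation as R
x,y,z,h=map(float,sys.argv[1:5]); o=r.get_obs()
A=R.from_rotvec(o["tool_rot"]); h=np.radians(h); c,s=np.cos(h),np.sin(h)
G=R.from_matrix(np.array([[c,s,0],[s,-c,0],[0,0,-1]]))
print("t mm",np.round(A.inv().apply(np.array([x,y,z])-o["position"])*1000,1),"a deg",np.round(np.degrees((A.inv()*G).as_rotvec()),2),"time",o["time_s"],"pos",o["position"].round(4),"F",o["contact_force"].round(1),"open",round(o["opening"],4))
E
python3 go.py .5584 .283 .2 85
```

```text
t mm [ 620.1 -635.5    6.6] a deg [-3.000e-02 -3.000e-02 -6.599e+01] time 0.2 pos [ 0.1791 -0.5199  0.206 ] F [-0.7  0.3  0.3] open 0.0857
```

```bash
python3 -m inch '[{"tx":27,"ty":-28,"az":-6,"grip":40},{"tx":54,"ty":-56,"az":-12,"grip":40},{"tx":81,"ty":-84,"az":-18,"grip":40},{"tx":108,"ty":-112,"az":-24,"grip":40},{"tx":135,"ty":-140,"az":-30,"grip":40},{"tx":162,"ty":-168,"az":-36,"grip":40},{"tx":189,"ty":-196,"az":-42,"grip":40},{"tx":216,"ty":-224,"az":-48,"grip":40},{"tx":243,"ty":-252,"az":-54,"grip":40},{"tx":270,"ty":-280,"az":-60,"grip":40}]' 60; python3 go.py .5584 .283 .15 85
```

```text
t mm [ 620.1 -635.5   56.6] a deg [-3.000e-02 -3.000e-02 -6.599e+01] time 0.2 pos [ 0.1791 -0.5199  0.206 ] F [-0.7  0.3  0.3] open 0.0857invalid input at $[0]: expected keys ax, ay, az, tx, ty, tz, grip
```

```bash
python3 -m inch '[{"ax":0,"ay":0,"az":-6,"tx":27,"ty":-28,"tz":0,"grip":40},{"ax":0,"ay":0,"az":-12,"tx":54,"ty":-56,"tz":0,"grip":40},{"ax":0,"ay":0,"az":-18,"tx":81,"ty":-84,"tz":0,"grip":40},{"ax":0,"ay":0,"az":-24,"tx":108,"ty":-112,"tz":0,"grip":40},{"ax":0,"ay":0,"az":-30,"tx":135,"ty":-140,"tz":0,"grip":40},{"ax":0,"ay":0,"az":-36,"tx":162,"ty":-168,"tz":0,"grip":40},{"ax":0,"ay":0,"az":-42,"tx":189,"ty":-196,"tz":0,"grip":40},{"ax":0,"ay":0,"az":-48,"tx":216,"ty":-224,"tz":0,"grip":40},{"ax":0,"ay":0,"az":-54,"tx":243,"ty":-252,"tz":0,"grip":40},{"ax":0,"ay":0,"az":-60,"tx":270,"ty":-280,"tz":0,"grip":40}]' 60; python3 go.py .5584 .283 .15 85
```

```text
time_s: 1.03
position: [0.3434, -0.1655, 0.2065]
tool_rot: [2.419, 2.004, 0.0]
contact_force: [0.4, 0.3, 0.7]
opening: 0.04
gripper_force: 0.0
t mm [480.7 127.8  56.5] a deg [ 0.03  0.01 -5.72] time 1.0333 pos [ 0.3434 -0.1655  0.2065] F [0.4 0.3 0.7] open 0.04
```

```bash
python3 -m inch '[{"ax":0,"ay":0,"az":-1,"tx":38,"ty":10,"tz":0,"grip":40},{"ax":0,"ay":0,"az":-2,"tx":76,"ty":20,"tz":0,"grip":40},{"ax":0,"ay":0,"az":-3,"tx":114,"ty":30,"tz":0,"grip":40},{"ax":0,"ay":0,"az":-4,"tx":152,"ty":40,"tz":0,"grip":40},{"ax":0,"ay":0,"az":-5,"tx":190,"ty":50,"tz":0,"grip":40},{"ax":0,"ay":0,"az":-5.7,"tx":228,"ty":60,"tz":0,"grip":40},{"ax":0,"ay":0,"az":-5.7,"tx":266,"ty":70,"tz":0,"grip":40},{"ax":0,"ay":0,"az":-5.7,"tx":304,"ty":80,"tz":0,"grip":40},{"ax":0,"ay":0,"az":-5.7,"tx":342,"ty":90,"tz":0,"grip":40},{"ax":0,"ay":0,"az":-5.7,"tx":380,"ty":100,"tz":0,"grip":40}]'; python3 go.py .5584 .283 .10 85
```

```text
time_s: 1.87
position: [0.5142, 0.1888, 0.2063]
tool_rot: [2.321, 2.117, -0.0]
contact_force: [1.0, -0.7, -0.1]
opening: 0.04
gripper_force: 0.0
t mm [ 97.8  35.4 106.3] a deg [ 0.    0.   -0.27] time 1.8667 pos [0.5142 0.1888 0.2063] F [ 1.  -0.7 -0.1] open 0.04
```

```bash
python3 -m inch '[{"ax":0,"ay":0,"az":0,"tx":20,"ty":6,"tz":10,"grip":40},{"ax":0,"ay":0,"az":0,"tx":40,"ty":12,"tz":20,"grip":40},{"ax":0,"ay":0,"az":0,"tx":60,"ty":18,"tz":30,"grip":40},{"ax":0,"ay":0,"az":0,"tx":80,"ty":24,"tz":40,"grip":40},{"ax":0,"ay":0,"az":0,"tx":100,"ty":28,"tz":50,"grip":40},{"ax":0,"ay":0,"az":0,"tx":100,"ty":28,"tz":70,"grip":40},{"ax":0,"ay":0,"az":0,"tx":100,"ty":28,"tz":90,"grip":40},{"ax":0,"ay":0,"az":0,"tx":100,"ty":28,"tz":100,"grip":40},{"ax":0,"ay":0,"az":0,"tx":100,"ty":28,"tz":106,"grip":40},{"ax":0,"ay":0,"az":0,"tx":100,"ty":28,"tz":106,"grip":40}]'; python3 go.py .5584 .283 .008 85;  python3 -c "
from h import *
for n in('top','scene'): cv2.imwrite(f'pics/{n}1.png',cam(n)[0])
t,s=cv2.imread('pics/top1.png'),cv2.imread('pics/scene1.png')
f=lambda i,x,y:cv2.resize(i[y:y+160,x:x+133],None,fx=3,fy=3)
cv2.imwrite('pics/c4.png',np.hstack([f(t,205,175),f(s,300,150)]))"
```

```text
time_s: 2.7
position: [0.5504, 0.2833, 0.0994]
tool_rot: [-2.321, -2.116, 0.003]
contact_force: [0.6, 0.1, 1.1]
opening: 0.0405
gripper_force: 0.0
t mm [ 0.5  8.1 91.4] a deg [-0.1   0.05 -0.3 ] time 2.7 pos [0.5504 0.2833 0.0994] F [0.6 0.1 1.1] open 0.0405
```

View pics/c4.png

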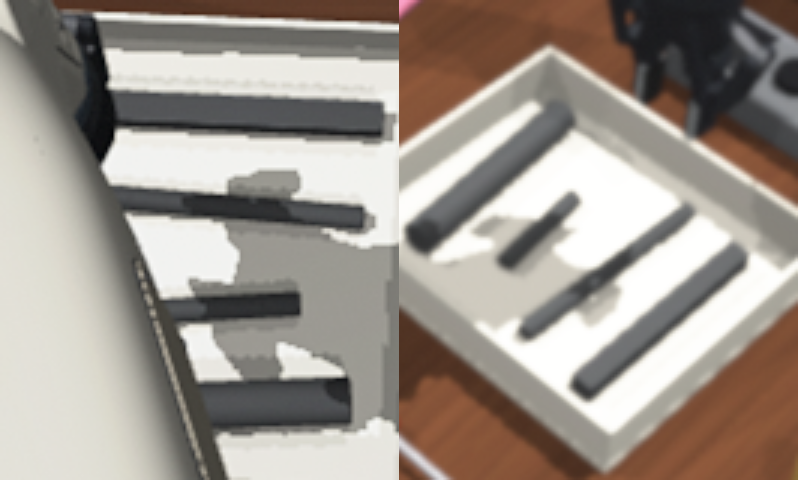

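The crop shows the fingers open just above the crate with the rod unmoved, its ends at scene px (342,261) and (396,220). I'll cross-check its position from this camera.

```bash
python3 -c "
from h import *
_,K,T=cam('scene')
a,b=ray((396,220),.013,K,T),ray((341.5,261),.013,K,T);print(a,b,(a+b)/2)"; python3 go.py .5580 .283 .008 85
```

```text
[0.56163624 0.31212864 0.013     ] [0.54657273 0.13413717 0.013     ] [0.55410449 0.2231329  0.013     ]
t mm [-0.1  6.4 93.6] a deg [ 0.09 -0.04 -0.31] time 2.85 pos [0.5515 0.2836 0.1016] F [ 0.4 -0.4 -0.4] open 0.0401
```

```bash
python3 -m inch '[{"ax":0,"ay":0,"az":-0.3,"tx":0,"ty":4,"tz":5,"grip":40},{"ax":0,"ay":0,"az":-0.3,"tx":0,"ty":7,"tz":15,"grip":40},{"ax":0,"ay":0,"az":-0.3,"tx":0,"ty":7,"tz":30,"grip":40},{"ax":0,"ay":0,"az":-0.3,"tx":0,"ty":7,"tz":45,"grip":40},{"ax":0,"ay":0,"az":-0.3,"tx":0,"ty":7,"tz":60,"grip":40},{"ax":0,"ay":0,"az":-0.3,"tx":0,"ty":7,"tz":72,"grip":40},{"ax":0,"ay":0,"az":-0.3,"tx":0,"ty":7,"tz":82,"grip":40},{"ax":0,"ay":0,"az":-0.3,"tx":0,"ty":7,"tz":88,"grip":40},{"ax":0,"ay":0,"az":-0.3,"tx":0,"ty":7,"tz":92,"grip":40},{"ax":0,"ay":0,"az":-0.3,"tx":0,"ty":7,"tz":92,"grip":40}]'; python3 go.py .5587 .283 .0075 85
```

```text
time_s: 3.68
position: [0.5577, 0.2829, 0.0076]
tool_rot: [-2.316, -2.122, 0.001]
contact_force: [-0.7, -0.2, 0.7]
opening: 0.0399
gripper_force: 0.0
t mm [0.2 1.  0.1] a deg [-0.05  0.02  0.01] time 3.6833 pos [0.5577 0.2829 0.0076] F [-0.7 -0.2  0.7] open 0.0399
```

```bash
python3 -m inch '[{"ax":0,"ay":0,"az":0,"tx":0,"ty":1,"tz":0,"grip":30},{"ax":0,"ay":0,"az":0,"tx":0,"ty":1,"tz":0,"grip":24},{"ax":0,"ay":0,"az":0,"tx":0,"ty":1,"tz":0,"grip":20},{"ax":0,"ay":0,"az":0,"tx":0,"ty":1,"tz":0,"grip":16},{"ax":0,"ay":0,"az":0,"tx":0,"ty":1,"tz":0,"grip":10},{"ax":0,"ay":0,"az":0,"tx":0,"ty":1,"tz":0,"grip":8},{"ax":0,"ay":0,"az":0,"tx":0,"ty":1,"tz":0,"grip":8},{"ax":0,"ay":0,"az":0,"tx":0,"ty":1,"tz":0,"grip":8},{"ax":0,"ay":0,"az":0,"tx":0,"ty":1,"tz":0,"grip":8},{"ax":0,"ay":0,"az":0,"tx":0,"ty":1,"tz":0,"grip":8}]' 90
```

```text
time_s: 4.52
position: [0.5589, 0.2829, 0.0084]
tool_rot: [2.316, 2.123, -0.0]
contact_force: [0.0, -1.5, -0.6]
opening: 0.0083
gripper_force: 0.0
```

The opening went to 8 mm, so the fingers missed the rod. I'll look.

```bash
python3 -c "
from h import *
t,s=cam('top')[0],cam('scene')[0]
f=lambda i,x,y:cv2.resize(i[y:y+120,x:x+100],None,fx=4,fy=4,interpolation=cv2.INTER_CUBIC)
cv2.imwrite('pics/c5.png',np.hstack([f(t,255,180),f(s,335,165)]))"
```

```text
(no output)
```

View pics/c5.png

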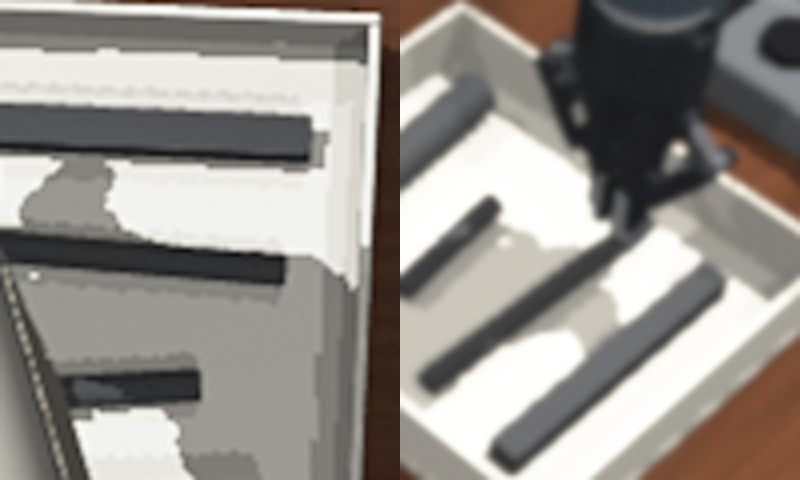

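```bash
python3 -c "
from h import *
from cell import r
_,K,T=cam('scene'); o=r.get_obs(); p=o['position']; print(o['opening'],p,o['gripper_force'])
f=lambda q:print(np.round((proj(q,K,T)[0]-[335,165])*4+[400,0]))
f(p); f(p+[0,0,.0187]); f(np.array([.5619,.3125,.013])); f(np.array([.5459,.134,.013]));f(p+[-.045,-.0038,.02]);f(p+[.045,.0038,.02])
for z in (0.013,0.02,.03): print(z,ray((392.5,223.7),z,K,T))"
```

```text
0.0075636769850216164 [0.55889508 0.28290647 0.00835558] 0.0
[609. 250.]
[613. 229.]
[645. 220.]
[425. 383.]
[547. 192.]
[680. 264.]
0.013 [0.5626252  0.29723646 0.013     ]
0.02 [0.56582041 0.29168096 0.02      ]
0.03 [0.57038499 0.28374452 0.03      ]
```

The fingertips in the crop sit at about (612,225), where the reported TCP projects to (609,250). So the tips are really about 15–20 mm higher than reported, and they closed above the rod, whose end at (425,385) has not moved. I'll reopen, go 11 mm lower and watch the force.

```bash
python3 -m inch '[{"ax":0,"ay":0,"az":0,"tx":0,"ty":0,"tz":0,"grip":20},{"ax":0,"ay":0,"az":0,"tx":0,"ty":0,"tz":0,"grip":34},{"ax":0,"ay":0,"az":0,"tx":0,"ty":0,"tz":0,"grip":34},{"ax":0,"ay":0,"az":0,"tx":0,"ty":0,"tz":2,"grip":34},{"ax":0,"ay":0,"az":0,"tx":0,"ty":0,"tz":4,"grip":34},{"ax":0,"ay":0,"az":0,"tx":0,"ty":0,"tz":6,"grip":34},{"ax":0,"ay":0,"az":0,"tx":0,"ty":0,"tz":8,"grip":34},{"ax":0,"ay":0,"az":0,"tx":0,"ty":0,"tz":10,"grip":34},{"ax":0,"ay":0,"az":0,"tx":0,"ty":0,"tz":11,"grip":34},{"ax":0,"ay":0,"az":0,"tx":0,"ty":0,"tz":11,"grip":34}]'; python3 -c "
from h import *
from cell import r
i,K,T=cam('scene');print(np.round((proj(r.get_obs()['position'],K,T)[0]-[365,190])*10))
cv2.imwrite('pics/c6.png',cv2.resize(i[190:245,365:430],None,fx=10,fy=10,interpolation=cv2.INTER_CUBIC))"
```

```text
time_s: 5.5
position: [0.5587, 0.2829, -0.003]
tool_rot: [-2.316, -2.122, 0.001]
contact_force: [0.3, 1.0, 0.6]
opening: 0.0339
gripper_force: 0.0
[217. 407.]
```

View pics/c6.png

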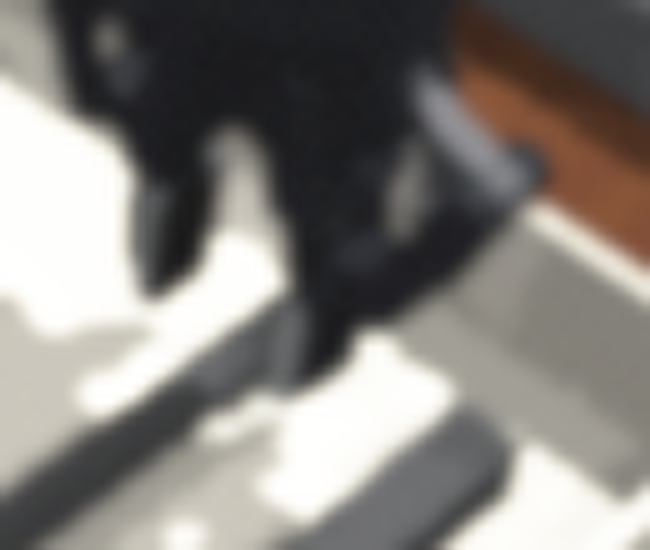

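The tips are at (150,295) and (290,390), straddling the rod but about 23 mm above the reported TCP, so at z≈20 mm. I'll go 9 mm lower, then close.

```bash
python3 -m inch '[{"ax":0,"ay":0,"az":0,"tx":0,"ty":0,"tz":2,"grip":34},{"ax":0,"ay":0,"az":0,"tx":0,"ty":0,"tz":4,"grip":34},{"ax":0,"ay":0,"az":0,"tx":0,"ty":0,"tz":6,"grip":34},{"ax":0,"ay":0,"az":0,"tx":0,"ty":0,"tz":8,"grip":34},{"ax":0,"ay":0,"az":0,"tx":0,"ty":0,"tz":9,"grip":34},{"ax":0,"ay":0,"az":0,"tx":0,"ty":0,"tz":9,"grip":28},{"ax":0,"ay":0,"az":0,"tx":0,"ty":0,"tz":9,"grip":24},{"ax":0,"ay":0,"az":0,"tx":0,"ty":0,"tz":9,"grip":20},{"ax":0,"ay":0,"az":0,"tx":0,"ty":0,"tz":9,"grip":18},{"ax":0,"ay":0,"az":0,"tx":0,"ty":0,"tz":9,"grip":18}]' 60
```

```text
time_s: 6.38
position: [0.5589, 0.2829, -0.0115]
tool_rot: [2.316, 2.123, 0.0]
contact_force: [-0.6, 1.3, 0.2]
opening: 0.0176
gripper_force: 0.0
```

```bash
python3 -m inch '[{"ax":0,"ay":0,"az":0,"tx":0,"ty":0,"tz":1,"grip":18},{"ax":0,"ay":0,"az":0,"tx":0,"ty":0,"tz":2,"grip":18},{"ax":0,"ay":0,"az":0,"tx":0,"ty":0,"tz":2,"grip":16},{"ax":0,"ay":0,"az":0,"tx":0,"ty":0,"tz":2,"grip":10},{"ax":0,"ay":0,"az":0,"tx":0,"ty":0,"tz":2,"grip":6},{"ax":0,"ay":0,"az":0,"tx":0,"ty":0,"tz":2,"grip":6},{"ax":0,"ay":0,"az":0,"tx":0,"ty":0,"tz":2,"grip":6},{"ax":0,"ay":0,"az":0,"tx":0,"ty":0,"tz":2,"grip":6},{"ax":0,"ay":0,"az":0,"tx":0,"ty":0,"tz":2,"grip":6},{"ax":0,"ay":0,"az":0,"tx":0,"ty":0,"tz":2,"grip":6}]' 90
```

```text
time_s: 7.22
position: [0.5589, 0.2829, -0.0134]
tool_rot: [2.316, 2.123, 0.0]
contact_force: [-1.9, -1.0, 4.7]
opening: 0.012
gripper_force: 88.3
```

Gripping shows 12 mm for a 16 mm rod, so it is probably pinched near its top. I'll reopen, go 2 mm lower and close again.

```bash
python3 -m inch '[{"ax":0,"ay":0,"az":0,"tx":0,"ty":0,"tz":0,"grip":22},{"ax":0,"ay":0,"az":0,"tx":0,"ty":0,"tz":0,"grip":22},{"ax":0,"ay":0,"az":0,"tx":0,"ty":0,"tz":1,"grip":22},{"ax":0,"ay":0,"az":0,"tx":0,"ty":0,"tz":2,"grip":22},{"ax":0,"ay":0,"az":0,"tx":0,"ty":0,"tz":2,"grip":14},{"ax":0,"ay":0,"az":0,"tx":0,"ty":0,"tz":2,"grip":6},{"ax":0,"ay":0,"az":0,"tx":0,"ty":0,"tz":2,"grip":6},{"ax":0,"ay":0,"az":0,"tx":0,"ty":0,"tz":2,"grip":6},{"ax":0,"ay":0,"az":0,"tx":0,"ty":0,"tz":2,"grip":6},{"ax":0,"ay":0,"az":0,"tx":0,"ty":0,"tz":2,"grip":6}]' 90
```

```text
time_s: 8.05
position: [0.5589, 0.2829, -0.0157]
tool_rot: [-2.316, -2.123, 0.0]
contact_force: [0.1, -0.3, -0.6]
opening: 0.012
gripper_force: 88.1
```

The reading is a steady 12.0 mm with zero vertical load, so it is a sound grip (the opening gauge just reads about 4 mm low). I'll lift.

```bash
python3 -m inch '[{"ax":0,"ay":0,"az":0,"tx":0,"ty":0,"tz":-4,"grip":6},{"ax":0,"ay":0,"az":0,"tx":0,"ty":0,"tz":-12,"grip":6},{"ax":0,"ay":0,"az":0,"tx":0,"ty":0,"tz":-26,"grip":6},{"ax":0,"ay":0,"az":0,"tx":0,"ty":0,"tz":-46,"grip":6},{"ax":0,"ay":0,"az":0,"tx":0,"ty":0,"tz":-70,"grip":6},{"ax":0,"ay":0,"az":0,"tx":0,"ty":0,"tz":-94,"grip":6},{"ax":0,"ay":0,"az":0,"tx":0,"ty":0,"tz":-114,"grip":6},{"ax":0,"ay":0,"az":0,"tx":0,"ty":0,"tz":-126,"grip":6},{"ax":0,"ay":0,"az":0,"tx":0,"ty":0,"tz":-132,"grip":6},{"ax":0,"ay":0,"az":0,"tx":0,"ty":0,"tz":-132,"grip":6}]'
python3 -c "
import numpy as np
q=np.load('coil.npy');u=np.array([-np.sin(q[2]),np.cos(q[2])])
print(u,'rod centre 150 out -> tcp 210',q[:2]+.210*u,'final tcp',q[:2]+.06*u)"
python3 go.py .5558 .0033 .117 83.9
```

```text
time_s: 8.88
position: [0.5595, 0.2831, 0.1182]
tool_rot: [2.315, 2.122, 0.004]
contact_force: [0.7, 0.0, -1.7]
opening: 0.0125
gripper_force: 88.2
[0.10695257 0.99426412] rod centre 150 out -> tcp 210 [0.55581574 0.0033996 ] final tcp [ 0.53977285 -0.14574002]
t mm [-279.1   20.7    1. ] a deg [ 0.14 -0.07  1.11] time 8.8833 pos [0.5595 0.2831 0.1182] F [ 0.7  0.  -1.7] open 0.0125
```

Wrist force −1.7 N in z is about the rod's weight, so it is held. I'll carry it to in front of the bore.

```bash
python3 -m inch '[{"ax":0,"ay":0,"az":0.2,"tx":-10,"ty":1,"tz":0,"grip":6},{"ax":0,"ay":0,"az":0.4,"tx":-35,"ty":3,"tz":0,"grip":6},{"ax":0,"ay":0,"az":0.6,"tx":-70,"ty":5,"tz":0,"grip":6},{"ax":0,"ay":0,"az":0.8,"tx":-108,"ty":8,"tz":0,"grip":6},{"ax":0,"ay":0,"az":1.1,"tx":-146,"ty":11,"tz":0,"grip":6},{"ax":0,"ay":0,"az":1.1,"tx":-184,"ty":14,"tz":0,"grip":6},{"ax":0,"ay":0,"az":1.1,"tx":-220,"ty":17,"tz":0,"grip":6},{"ax":0,"ay":0,"az":1.1,"tx":-250,"ty":19,"tz":0,"grip":6},{"ax":0,"ay":0,"az":1.1,"tx":-270,"ty":20,"tz":0,"grip":6},{"ax":0,"ay":0,"az":1.1,"tx":-279,"ty":21,"tz":0,"grip":6}]'; python3 go.py .5558 .0033 .0463 83.9
```

```text
time_s: 9.72
position: [0.5544, -0.0, 0.1151]
tool_rot: [-2.339, -2.096, 0.003]
contact_force: [-0.2, -0.2, -2.4]
opening: 0.0126
gripper_force: 88.2
t mm [ 3.5  1.2 68.8] a deg [-0.13  0.03 -0.17] time 9.7167 pos [ 0.5544 -0.      0.1151] F [-0.2 -0.2 -2.4] open 0.0126
```

```bash
python3 -m inch '[{"ax":0,"ay":0,"az":0,"tx":2,"ty":1,"tz":10,"grip":6},{"ax":0,"ay":0,"az":0,"tx":4,"ty":1,"tz":22,"grip":6},{"ax":0,"ay":0,"az":0,"tx":4,"ty":1,"tz":36,"grip":6},{"ax":0,"ay":0,"az":0,"tx":4,"ty":1,"tz":48,"grip":6},{"ax":0,"ay":0,"az":0,"tx":4,"ty":1,"tz":58,"grip":6},{"ax":0,"ay":0,"az":0,"tx":4,"ty":1,"tz":65,"grip":6},{"ax":0,"ay":0,"az":0,"tx":4,"ty":1,"tz":68,"grip":6},{"ax":0,"ay":0,"az":0,"tx":4,"ty":1,"tz":69,"grip":6},{"ax":0,"ay":0,"az":0,"tx":4,"ty":1,"tz":69,"grip":6},{"ax":0,"ay":0,"az":0,"tx":4,"ty":1,"tz":69,"grip":6}]'; python3 go.py .5558 .0033 .0463 83.9
python3 -c "
from h import *
from cell import r
t,K,T=cam('top');s,K2,T2=cam('scene');p=r.get_obs()['position']
q=np.load('coil.npy');u=np.array([-np.sin(q[2]),np.cos(q[2]),0])
tip=p-.15*u;tip[2]=.075;m=np.array([*q[:2],.075])
out=[]
for i,k,TT,(x,y) in((t,K,T,(410,205)),(s,K2,T2,(175,270))):
    print('tip',proj(tip,k,TT),'rear',proj(tip+.18*u,k,TT),'mouth',proj(m+.03*u,k,TT))
    o=cv2.resize(i[y:y+110,x:x+133],None,fx=3*2/2,fy=3,interpolation=cv2.INTER_CUBIC)
    for w in(tip,tip+.1*u,m+.03*u):
        c=np.int32((proj(w,k,TT)[0]+.5-[x,y])*3); cv2.drawMarker(o,tuple(map(int,c)),(0,255,0),0,7,1)
    out.append(o)
cv2.imwrite('pics/c7.png',cv2.resize(np.vstack(out)[:,:],None,fx=.9,fy=.9)); cv2.imwrite('pics/top7.png',t);cv2.imwrite('pics/scene7.png',s)"
```

```text
time_s: 10.55
position: [0.5573, 0.0071, 0.0478]
tool_rot: [2.336, 2.1, 0.001]
contact_force: [-0.1, 0.8, -1.6]
opening: 0.0121
gripper_force: 88.2
t mm [-3.9 -1.1  1.5] a deg [ 0.05 -0.    0.01] time 10.55 pos [0.5573 0.0071 0.0478] F [-0.1  0.8 -1.6] open 0.0121
tip [[480.53451803 242.2019584 ]] rear [[379.14311843 232.39546996]] mouth [[499.6788342  244.67613716]]
tip [[241.24990691 327.59752143]] rear [[315.76357456 274.53979507]] mouth [[225.46693058 338.16330135]]
```

View pics/c7.png

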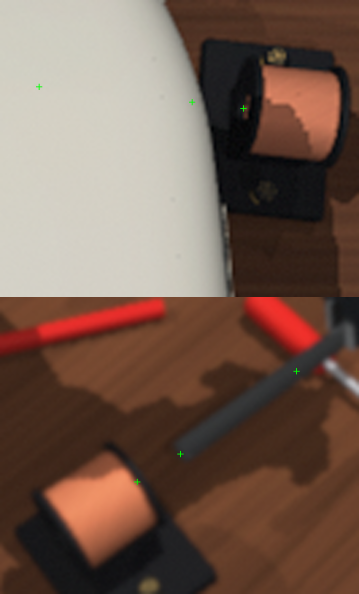

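Top view: the arm hides the rod. Scene view: the rod (tip at about (185,449)) lies slightly above my predicted axis marks at (180,453) and (296,371). I'll measure that offset from edge profiles.

```bash
cat > meas.py <<'E'
from h import *
from cell import r
import sys
from scipy.ndimage import map_coordinates
def meas(im,K,T,tip,u,ss):
    g=im[:,:,2].astype(float)-im[:,:,0]   # redness: wood high, rod ~0
    for s in ss:
        w=tip+s*u; c=proj(w,K,T)[0]; a=proj(w+.01*u,K,T)[0]-c; a/=np.linalg.norm(a); n=np.array([a[1],-a[0]]); n*=-np.sign(n[1])
        d=np.arange(-10,10.1,.25); P=c+d[:,None]*n
        v=map_coordinates(g,[P[:,1],P[:,0]],order=1); lo=v<(v.min()+np.percentile(v,85))/2
        j=np.where(lo)[0]; up=proj(w+[0,0,.01],K,T)[0]-c; ppx=up@n/10; xx=(proj(w+[.01,0,0],K,T)[0]-c)@n/10
        print(f"s={s*1e3:.0f} edges {d[j[0]]:.2f} {d[j[-1]]:.2f} mid {(d[j[0]]+d[j[-1]])/2:.2f}px  px/mm z {ppx:.2f} x {xx:.2f} -> dz {(d[j[0]]+d[j[-1]])/2/ppx:.1f}mm", np.round(v[::4]).astype(int).tolist())
E
python3 - <<'E'
from meas import *
s,K,T=cam("scene"); s=cv2.imread("pics/scene7.png"); p=r.get_obs()["position"]
q=np.load('coil.npy');u=np.array([-np.sin(q[2]),np.cos(q[2]),0])
tip=p-.15*u;tip[2]=p[2]+.0287
meas(s,K,T,tip,u,[.01,.03,.05,.07,.09,.11,.12])
g=s[:,:,2].astype(int)-s[:,:,0]
from scipy.ndimage import map_coordinates
P=np.array([proj(tip+k*.001*u+[0,0,.003],K,T)[0] for k in range(-20,21,2)]); print(np.round(map_coordinates(g.astype(float),[P[:,1],P[:,0]],order=1)))
E
```

```text
s=10 edges -4.50 4.50 mid 0.00px  px/mm z 0.27 x -0.48 -> dz 0.0mm [37, 36, 36, 35, 32, 22, 9, 2, -1, -1, -2, -2, -1, 2, 9, 21, 31, 36, 38, 38, 37]
s=30 edges -4.25 4.50 mid 0.12px  px/mm z 0.26 x -0.47 -> dz 0.5mm [38, 37, 36, 35, 32, 25, 12, 2, -1, -1, -1, 0, -1, 1, 10, 20, 29, 33, 36, 38, 40]
s=50 edges -4.25 4.50 mid 0.12px  px/mm z 0.26 x -0.47 -> dz 0.5mm [37, 38, 38, 37, 34, 26, 12, 2, -1, -2, -2, -1, -1, 2, 10, 22, 29, 33, 36, 38, 38]
s=70 edges -4.25 4.25 mid 0.00px  px/mm z 0.26 x -0.47 -> dz 0.0mm [37, 37, 38, 37, 35, 27, 13, 3, -1, -1, -2, -2, -1, 2, 13, 28, 36, 36, 36, 37, 39]
s=90 edges -4.75 4.00 mid -0.38px  px/mm z 0.26 x -0.46 -> dz -1.5mm [37, 36, 38, 37, 35, 29, 17, 5, 0, -1, -1, -1, -1, 6, 25, 45, 55, 58, 61, 62, 62]
s=110 edges -10.00 4.25 mid -2.88px  px/mm z 0.25 x -0.46 -> dz -11.3mm [47, 51, 51, 49, 52, 52, 38, 14, 2, -1, -2, -2, 1, 16, 55, 98, 128, 142, 153, 159, 164]
s=120 edges -10.00 3.75 mid -3.12px  px/mm z 0.25 x -0.46 -> dz -12.4mm [21, 22, 18, 13, 12, 13, 12, 7, 1, -1, -1, -1, 5, 39, 101, 159, 188, 194, 196, 197, 197]
[37. 37. 37. 37. 37. 37. 36. 33. 27. 16.  4. -1. -2. -2. -2. -2. -2. -2.
 -3. -2. -2.]
```

The rod sits within 0.5 mm of prediction with no droop, and the tip position along the axis is right too. Now the same check on the coil's axis, from the copper's silhouette edges in both views.

Run:
```python
from h import *
from scipy.ndimage import map_coordinates
q=np.load('coil.npy');u=np.array([-np.sin(q[2]),np.cos(q[2]),0]);m=np.array([*q[:2],.075])
for nm in("top","scene"):
    _,K,T=cam(nm); im=cv2.imread(f"pics/{nm}0.png").astype(float); g=im[:,:,2]-im[:,:,0]
    C=T[:3,3]
    for s in(-.015,-.005,.005,.015):
        w=m+s*u; c=proj(w,K,T)[0]; a=proj(w+.01*u,K,T)[0]-c; a/=np.linalg.norm(a); n=np.array([a[1],-a[0]]); n*=-np.sign(n[1])
        d=np.arange(-24,24.1,.25); P=c+d[:,None]*n; v=map_coordinates(g,[P[:,1],P[:,0]],order=1)
        j=np.where(v>65)[0]
        R=.030; v_=C-w; v_-=v_@u*u; L=np.linalg.norm(v_); v_/=L
        t=np.cross(u,v_); e=[(proj(w+R*(v_*R/L+sg*t*np.sqrt(1-(R/L)**2)),K,T)[0]-c)@n for sg in(1,-1)]
        print(nm,s,"edges",d[j[0]],d[j[-1]],"mid",(d[j[0]]+d[j[-1]])/2,"pred",np.round(e,2),"px/mm x,z",np.round([((proj(w+k,K,T)[0]-c)@n)/10 for k in([.01,0,0],[0,0,.01])],2),np.round(v[::8]).astype(int).tolist())
```

```text
top -0.015 edges -13.25 15.75 mid 1.25 pred [ 17.04 -17.  ] px/mm x,z [0.55 0.12] [-3, -2, -2, -4, 39, 62, 73, 70, 76, 81, 88, 92, 98, 100, 101, 100, 101, 98, 93, 87, 61, -3, -2, -3, 17]
top -0.005 edges -13.5 15.75 mid 1.125 pred [ 17.03 -16.99] px/mm x,z [0.55 0.12] [-2, -2, -3, -2, 37, 61, 64, 67, 76, 79, 86, 94, 99, 100, 103, 101, 98, 98, 95, 88, 59, -5, -2, -3, 13]
top 0.005 edges -10.0 15.75 mid 2.875 pred [ 17.02 -16.98] px/mm x,z [0.55 0.12] [-2, -3, -2, -6, 34, 59, 57, 66, 74, 81, 86, 92, 99, 103, 104, 103, 102, 100, 94, 88, 65, -3, 0, -6, 13]
top 0.015 edges -10.25 16.0 mid 2.875 pred [ 17.01 -16.98] px/mm x,z [0.55 0.12] [-1, -2, -3, -4, 31, 54, 56, 66, 74, 81, 89, 95, 101, 100, 105, 104, 106, 101, 96, 90, 71, 25, 45, 24, 11]
scene -0.015 edges -15.0 24.0 mid 4.5 pred [-17.15  17.11] px/mm x,z [-0.5   0.28] [-2, -3, -3, 4, 46, 78, 96, 110, 122, 129, 132, 135, 136, 136, 135, 134, 134, 133, 132, 127, 105, 76, 71, 73, 74]
scene -0.005 edges -15.0 24.0 mid 4.5 pred [-17.07  17.02] px/mm x,z [-0.5   0.28] [-2, -3, -3, 5, 45, 80, 99, 113, 124, 131, 132, 134, 136, 135, 135, 134, 135, 134, 130, 123, 100, 75, 71, 74, 73]
scene 0.005 edges -15.0 24.0 mid 4.5 pred [-16.98  16.94] px/mm x,z [-0.49  0.27] [-3, -3, -2, 4, 48, 82, 99, 113, 124, 130, 133, 134, 135, 135, 135, 135, 135, 133, 131, 122, 97, 74, 72, 73, 75]
scene 0.015 edges -15.25 24.0 mid 4.375 pred [-16.9   16.85] px/mm x,z [-0.49  0.27] [-3, -2, -2, 4, 49, 84, 103, 116, 126, 131, 133, 134, 135, 135, 134, 135, 136, 133, 130, 120, 93, 75, 72, 73, 75]
```

The copper edges are symmetric at about ±16 px in both views, so the coil fit is good to about 0.5 mm. I'll align and start inserting.

```bash
python3 -m inch '[{"ax":0,"ay":0,"az":0,"tx":0,"ty":-0.6,"tz":1,"grip":6},{"ax":0,"ay":0,"az":0,"tx":0,"ty":-1.1,"tz":1.5,"grip":6},{"ax":0,"ay":0,"az":0,"tx":-4,"ty":-1.1,"tz":1.5,"grip":6},{"ax":0,"ay":0,"az":0,"tx":-10,"ty":-1.1,"tz":1.5,"grip":6},{"ax":0,"ay":0,"az":0,"tx":-18,"ty":-1.1,"tz":1.5,"grip":6},{"ax":0,"ay":0,"az":0,"tx":-26,"ty":-1.1,"tz":1.5,"grip":6},{"ax":0,"ay":0,"az":0,"tx":-33,"ty":-1.1,"tz":1.5,"grip":6},{"ax":0,"ay":0,"az":0,"tx":-38,"ty":-1.1,"tz":1.5,"grip":6},{"ax":0,"ay":0,"az":0,"tx":-40,"ty":-1.1,"tz":1.5,"grip":6},{"ax":0,"ay":0,"az":0,"tx":-40,"ty":-1.1,"tz":1.5,"grip":6}]'; python3 go.py .5398 -.1457 .0463 83.9
```

```text
time_s: 11.63
position: [0.5516, -0.0334, 0.0459]
tool_rot: [2.337, 2.099, 0.0]
contact_force: [0.8, -0.0, -2.2]
opening: 0.0121
gripper_force: 88.2
t mm [-113.     0.3   -0.4] a deg [ 0.   -0.   -0.05] time 11.6333 pos [ 0.5516 -0.0334  0.0459] F [ 0.8 -0.  -2.2] open 0.0121
```

There's no contact force with the tip already inside the mouth, so I continue.

```bash
python3 -m inch '[{"ax":0,"ay":0,"az":0,"tx":-3,"ty":0,"tz":0,"grip":6},{"ax":0,"ay":0,"az":0,"tx":-9,"ty":0,"tz":0,"grip":6},{"ax":0,"ay":0,"az":0,"tx":-17,"ty":0,"tz":0,"grip":6},{"ax":0,"ay":0,"az":0,"tx":-25,"ty":0,"tz":0,"grip":6},{"ax":0,"ay":0,"az":0,"tx":-33,"ty":0,"tz":0,"grip":6},{"ax":0,"ay":0,"az":0,"tx":-41,"ty":0,"tz":0,"grip":6},{"ax":0,"ay":0,"az":0,"tx":-49,"ty":0,"tz":0,"grip":6},{"ax":0,"ay":0,"az":0,"tx":-56,"ty":0,"tz":0,"grip":6},{"ax":0,"ay":0,"az":0,"tx":-60,"ty":0,"tz":0,"grip":6},{"ax":0,"ay":0,"az":0,"tx":-60,"ty":0,"tz":0,"grip":6}]'; python3 go.py .5398 -.1457 .0463 83.9
```

```text
time_s: 12.47
position: [0.5452, -0.0933, 0.0459]
tool_rot: [2.337, 2.099, -0.0]
contact_force: [0.5, -0.4, -1.2]
opening: 0.0122
gripper_force: 88.2
t mm [-52.6   0.3  -0.4] a deg [ 0.    0.01 -0.05] time 12.4667 pos [ 0.5452 -0.0933  0.0459] F [ 0.5 -0.4 -1.2] open 0.0122
```

```bash
python3 -m inch '[{"ax":0,"ay":0,"az":0,"tx":-3,"ty":0,"tz":0,"grip":6},{"ax":0,"ay":0,"az":0,"tx":-9,"ty":0,"tz":0,"grip":6},{"ax":0,"ay":0,"az":0,"tx":-17,"ty":0,"tz":0,"grip":6},{"ax":0,"ay":0,"az":0,"tx":-25,"ty":0,"tz":0,"grip":6},{"ax":0,"ay":0,"az":0,"tx":-33,"ty":0,"tz":0,"grip":6},{"ax":0,"ay":0,"az":0,"tx":-41,"ty":0,"tz":0,"grip":6},{"ax":0,"ay":0,"az":0,"tx":-48,"ty":0,"tz":0,"grip":6},{"ax":0,"ay":0,"az":0,"tx":-52,"ty":0,"tz":0,"grip":6},{"ax":0,"ay":0,"az":0,"tx":-52.5,"ty":0,"tz":0,"grip":6},{"ax":0,"ay":0,"az":0,"tx":-52.5,"ty":0,"tz":0,"grip":6}]'; python3 go.py .5398 -.1457 .0463 83.9
python3 - <<'E'
from h import *
from scipy.ndimage import map_coordinates
q=np.load('coil.npy');u=np.array([-np.sin(q[2]),np.cos(q[2]),0]);m=np.array([*q[:2],.075])
s,K,T=cam("scene"); cv2.imwrite("pics/s8.png",s); g=s[:,:,2].astype(float)-s[:,:,0]
for R in(range(-120,-29,3),):
    P=np.array([proj(m+k*.001*u,K,T)[0] for k in R]); print(list(zip(R,np.round(map_coordinates(g,[P[:,1],P[:,0]],order=1)).astype(int).tolist())))
E
```

```text
time_s: 13.3
position: [0.5396, -0.1448, 0.0458]
tool_rot: [-2.337, -2.099, -0.0]
contact_force: [0.3, -0.0, -1.6]
opening: 0.0123
gripper_force: 88.2
t mm [-0.9  0.3 -0.5] a deg [-0.   -0.01 -0.03] time 13.3 pos [ 0.5396 -0.1448  0.0458] F [ 0.3 -0.  -1.6] open 0.0123
[(-120, 38), (-117, 37), (-114, 37), (-111, 37), (-108, 36), (-105, 36), (-102, 36), (-99, 36), (-96, 36), (-93, 36), (-90, 22), (-87, 1), (-84, -1), (-81, -2), (-78, -2), (-75, -2), (-72, -2), (-69, -2), (-66, -1), (-63, -2), (-60, -2), (-57, -1), (-54, -2), (-51, -2), (-48, -2), (-45, -2), (-42, -1), (-39, -1), (-36, -1), (-33, -2), (-30, -1)]
```

The leading end is at −90 mm, so the rod is centred. I'll lower it onto the bore's bottom.

```bash
python3 -m inch '[{"ax":0,"ay":0,"az":0,"tx":0,"ty":0,"tz":0.5,"grip":6},{"ax":0,"ay":0,"az":0,"tx":0,"ty":0,"tz":1,"grip":6},{"ax":0,"ay":0,"az":0,"tx":0,"ty":0,"tz":1.5,"grip":6},{"ax":0,"ay":0,"az":0,"tx":0,"ty":0,"tz":2,"grip":6},{"ax":0,"ay":0,"az":0,"tx":0,"ty":0,"tz":2.4,"grip":6},{"ax":0,"ay":0,"az":0,"tx":0,"ty":0,"tz":2.8,"grip":6},{"ax":0,"ay":0,"az":0,"tx":0,"ty":0,"tz":3,"grip":6},{"ax":0,"ay":0,"az":0,"tx":0,"ty":0,"tz":3.2,"grip":6},{"ax":0,"ay":0,"az":0,"tx":0,"ty":0,"tz":3.2,"grip":6},{"ax":0,"ay":0,"az":0,"tx":0,"ty":0,"tz":3.2,"grip":6}]'
```

```text
time_s: 14.18
position: [0.5397, -0.1445, 0.0427]
tool_rot: [2.336, 2.1, 0.0]
contact_force: [0.3, -0.6, -1.4]
opening: 0.012
gripper_force: 88.3
```

```bash
python3 -m inch '[{"ax":0,"ay":0,"az":0,"tx":0,"ty":0,"tz":0.4,"grip":6},{"ax":0,"ay":0,"az":0,"tx":0,"ty":0,"tz":0.4,"grip":12},{"ax":0,"ay":0,"az":0,"tx":0,"ty":0,"tz":0.4,"grip":14},{"ax":0,"ay":0,"az":0,"tx":0,"ty":0,"tz":0.4,"grip":16},{"ax":0,"ay":0,"az":0,"tx":0,"ty":0,"tz":0.4,"grip":20},{"ax":0,"ay":0,"az":0,"tx":0,"ty":0,"tz":0.4,"grip":26},{"ax":0,"ay":0,"az":0,"tx":0,"ty":0,"tz":0.4,"grip":32},{"ax":0,"ay":0,"az":0,"tx":0,"ty":0,"tz":0.4,"grip":38},{"ax":0,"ay":0,"az":0,"tx":0,"ty":0,"tz":0.4,"grip":40},{"ax":0,"ay":0,"az":0,"tx":0,"ty":0,"tz":0.4,"grip":40}]' 20
```

```text
time_s: 15.02
position: [0.5397, -0.1445, 0.0423]
tool_rot: [2.336, 2.1, 0.0]
contact_force: [-0.3, -0.3, 0.4]
opening: 0.0403
gripper_force: 0.0
```

```bash
python3 -m inch '[{"ax":0,"ay":0,"az":0,"tx":0,"ty":0,"tz":-4,"grip":40},{"ax":0,"ay":0,"az":0,"tx":0,"ty":0,"tz":-12,"grip":40},{"ax":0,"ay":0,"az":0,"tx":0,"ty":0,"tz":-24,"grip":40},{"ax":0,"ay":0,"az":0,"tx":0,"ty":0,"tz":-40,"grip":40},{"ax":0,"ay":0,"az":0,"tx":0,"ty":0,"tz":-60,"grip":40},{"ax":0,"ay":0,"az":0,"tx":0,"ty":0,"tz":-80,"grip":40},{"ax":0,"ay":0,"az":0,"tx":0,"ty":0,"tz":-100,"grip":40},{"ax":0,"ay":0,"az":0,"tx":0,"ty":0,"tz":-118,"grip":40},{"ax":0,"ay":0,"az":0,"tx":0,"ty":0,"tz":-128,"grip":40},{"ax":0,"ay":0,"az":0,"tx":0,"ty":0,"tz":-130,"grip":40}]'
python3 - <<'E'
from h import *
from scipy.ndimage import map_coordinates
q=np.load('coil.npy');u=np.array([-np.sin(q[2]),np.cos(q[2]),0]);m=np.array([*q[:2],.071])
s,K,T=cam("scene"); cv2.imwrite("pics/s9.png",s[120:,100:]); g=s[:,:,2].astype(float)-s[:,:,0]
for R in(range(-102,-78,2),range(60,104,2)):
    P=np.array([proj(m+k*.001*u,K,T)[0] for k in R]); print(list(zip(R,np.round(map_coordinates(g,[P[:,1],P[:,0]],order=1)).astype(int).tolist())))
cv2.imwrite("pics/s9.png",cv2.resize(s[150:470,120:480],None,fx=1.8,fy=1.8))
E
```

```text
time_s: 15.85
position: [0.5405, -0.1448, 0.1747]
tool_rot: [2.334, 2.098, 0.002]
contact_force: [-0.7, 0.2, -0.5]
opening: 0.0401
gripper_force: 0.0
[(-102, 37), (-100, 37), (-98, 37), (-96, 37), (-94, 37), (-92, 36), (-90, 22), (-88, 5), (-86, -2), (-84, -3), (-82, -3), (-80, -2)]
[(60, -3), (62, -3), (64, -2), (66, -3), (68, -3), (70, -3), (72, -2), (74, -2), (76, -3), (78, -3), (80, -3), (82, -3), (84, -2), (86, -2), (88, -4), (90, -1), (92, 12), (94, 35), (96, 52), (98, 57), (100, 58), (102, 59)]
```

View pics/s9.png

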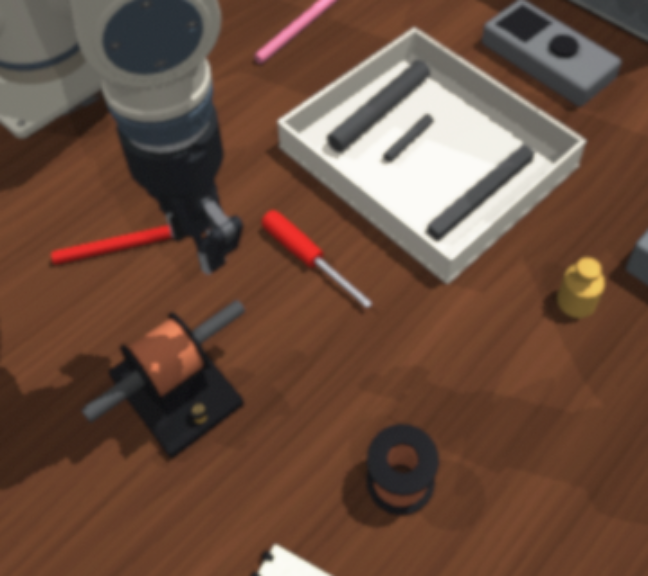

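The rod lies through the coil with its ends at (90,410) and (240,307), about −90 and +92 mm from the middle. The gripper is clear, the other three pieces are still in the crate, and the bystanders are undisturbed.

```bash
python3 -c "
from cell import workorder; print(workorder.job_done())"
```

```text
the job is handed in; nothing more can be done
None
```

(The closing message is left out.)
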